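Open the bench air-filter box

ROBOT

A 7-joint arm with a two-finger parallel gripper is mounted at the origin on the work surface. World frame = base frame: x ahead of the robot, y to its left, z up, the work surface at z = 0. Lengths are in m, angles in rad, forces in N, time in s.
With the tool pointing down it reaches from about 0.4 to 0.875 m from the base axis. Payload 19.3 kg.
Tool frame: the origin (TCP) lies on the centre line of the jaws, within the pads' length; the fingertips stand 25 mm ahead of it and the grasp point (between the pads) lies 6 mm ahead of it (tips_ahead is the distance from the TCP to the fingertips, in m); z points along the fingers, y is the direction in which the jaws open and shut (so a half turn about z gives the same grasp; the last joint's range is limited). The gripper opens to 85 mm and grips with 20 to 120 N. Pads are 22 mm wide; open, the fingers measure 114 mm over their backs; the gripper's body (76 mm by 85 mm) begins 54 mm behind the grasp point. The pads swing forward as they close: fully open they stand 13 mm farther back than shut.
Start: joints at [1.195, 0.521, -0.036, 1.599, 0.021, 1.021, -0.113], TCP at [0.188, -0.596, 0.256] pointing down, gripper open.
Joint ranges: [-2.91, 2.91], [-0.3, 2.13], [-1.5, 1.42], [0.17, 2.43], [-1.26, 4.41], [0.16, 1.93], [-2.52, 2.52]. Speed limits (rad/s): [1.89, 1.89, 2.39, 2.39, 3.01, 3.01, 3.01].

INTERFACE

Orientations are given as [roll, pitch, yaw] about the fixed x, y, z axes, in that order (R = Rz(yaw) Ry(pitch) Rx(roll)).
In Python, from workcell import observe, grab_frame, job_done, outline_of, tips_ahead gives the robot as it stands. The module is installed in compiled form; this text tells all that it offers.
- The arm moves only by the tool move_arm, never from a script. Its argument "motion" is a list of rows, each a list of 2 entries, a list of its own where there are three numbers: the shift along the world's x, y, z in mm, then the turn, a rotation vector about the world's x, y, z in rad. A call has 1 to 12 rows; each row is the pose to reach, as a shift and turn from the pose commanded when the call began; what a row does not reach only later rows make up. A row lasts 1/8 s, in which the tool goes at most 62.5 mm and 10.7 degrees, less where a joint would pass 70% of its speed; a pose out of reach is approached as far as the arm can. A call with a gripper value outside its range is refused whole. "jaw" is the finger opening in mm, from 0 to 85.4, set as the call begins (left out, the last holds). The fingers move at their own pace and stop on an object; "grip_force" is the grip in N (left out, the last holds). Time passes only in rows, so rows that repeat a pose let the fingers close. It gives the time, the measured TCP pose, the force and the opening at its end, in the units of the state.
- observe(): the state, without advancing time (a new reading comes with each control period).
- grab_frame(name): name is "scene" or "top" or "wrist"; returns a dict with "frame" (384x512x3 uint8, red, green, blue), "fx", "fy", "cx", "cy" (pixels), "T" (4x4, takes a point from camera to world coordinates); the wrist camera has in their place "mount" (4x4, takes a point from camera to tool coordinates, whose origin is the TCP and whose axes are the flange's). Camera axes: x right, y down, z forward; pixel columns grow to the right and rows downward; lengths in m; the calibration is good to about 2 mm. A picture is of the moment at which its call begins: read the wrist's pose just before it. There is no depth.
- job_done(): hands the job in, once; it reports no verdict.
Trained networks look in the newest picture that a camera, given by its name, has taken for a name from the list of things; names that differ only in an ending like _2 or _b are one class to them, and where a whole thing is asked for, a point or a joint stands for the part that bears it (a point fixed in the world has none). Each returns a list of dicts, best first, with "score" (0 to 1); they miss things now and then, are a little off and sometimes report something else, mostly with a low value. They report only what shows in the picture. A call takes as long as a camera call. They do not tell look-alikes from the thing itself.
- outline_of(label, camera): "pixels" (384x512 bool, what is visible of it) and "pixel" ([column, row] in pixels, amid what is visible of it).
The state is a dict: "clock": time; "qpos": joint angles; "qd": joint speeds; "joint_efforts": joint torques, N m; "position": TCP position; "tool_rot": TCP orientation; "force": force on the tool from outside, world axes, zero at the start; "moment": the same for the moment, N m; "grip_width": finger opening in m.
Only numpy, scipy, OpenCV 4.12 (cv2) and the standard library are available. Lean on these libraries where they do the work, as an engineer would, in place of code of your own. Each camera call takes 0.05 s, during which the arm holds its last target.

TASK

Open the air-filter box on the bench: press its orange snap tab down all the way in (it stays in), then push the released blue cover off its seat, along the guides away from the tab, until it lies flat and wholly on the metal ledge. Only press and push with the fingertips: never pinch, lift or tip up the cover, and leave the other things on the bench where they stand.

Things in the scene. Friction and masses are not known exactly. Their poses are not given: they have to be found in the camera images.
- filter_box: Grey air-filter housing, fixed to the bench (place and yaw vary). Origin: on the bench under the seat's centre, z up. +y runs along the guides from the seat to the ledge; the tab is towards -y. Two dark guide rails along y, inner faces at x = +-53 mm, 56 mm above the bench. Under the tab a block, x +-38, y -104 to -58 mm, 30 mm high. A brass stub sticks out 22 mm at the +x side, 28 mm up.
- seat (a point): Centre of the seat, on filter_box x = 0, y = 0, 50 mm above the bench, axes as filter_box. The seat is a flat rim, y -58 to +75 mm, x +-60 mm, round an opening (x +-38, y -28 to +40 mm) with a white pleated filter 13 mm down. The cover hides it at the start.
- ledge (a point): Centre of the bare-metal ledge's top, at filter_box x = 0, y = 140.5 mm, 48.5 mm above the bench (1.5 mm lower than the seat), axes as filter_box. The ledge runs on from the seat, y = 75 to 206 mm, and ends in a fixed stop 7.5 mm higher than the ledge, face at y = 206 mm.
- tab_pad (a point): Centre of the top face of the orange snap tab; moves with the tab. The face is 28 mm (x) by 28 mm (y), at x = 0, y = -79 mm of filter_box, 58 mm above the bench when out and 48 mm when fully in (2 mm below the seat). It stands 15 mm clear of the cover's edge and 7 mm clear of the seat's end.
- tab (a joint): Travel of the orange snap tab, m: 0 = out (cover caught), 0.010 = fully in (straight down). A stiff friction catch without a spring: about 4 to 5 N all the way, and it stays where it is left. Its hook stands 7 mm above the seat inside the cover's tab-side wall; it frees the cover only when the tab is in by more than 7 mm; before that the cover slides only about 2 mm.
- cover: Loose blue cover, upturned shallow tray 100 x 100 mm, 16 mm high, about 0.18 kg, with a rib across its top (56 mm in x, 12 in y, 16 high). Origin: centre of its underside, axes as filter_box. Starts on the seat, 3 mm free of each guide. Its tab-side edge is an upright face at its y = -50 mm, to push on. Wholly on the ledge from filter_box y = 125 mm; y = 156 mm against the end stop.
- spray_bottle: Bystander: blue bottle, 56 mm diameter, 140 mm high; origin under its centre.
- tape_roll: Bystander: yellow tape roll lying flat, 68 mm diameter, 30 mm high; origin under its centre.
- clip_cup: Bystander: grey cup, 64 mm diameter, 60 mm high; origin under its centre.
- knife: Bystander: closed utility knife lying flat, blue, about 162 mm long (its own x), 24 mm wide, 17 mm high; origin under its handle's centre.
Things that resemble listed ones, but are neither listed nor needed, are in the scene too. Of the things that look like the cover, the middle-sized one is meant.

How it is judged:
On the way, in this order (a step that is already met when the one before it is completed fails the run):
1. the tab is pressed in while the cover is still on its seat (value of joint tab above 0.008 m and y of cover in the frame of filter_box below 0.015 m), for 0.1 s.
2. the cover has been pushed wholly onto the ledge (y of cover in the frame of filter_box above 0.122 m), for 0.2 s.
At the end, for the whole second after the job is handed in: The tab is in (more than 8 mm of its 10 mm) and the cover rests flat on the ledge between the guides: its centre at least 122 mm along from the seat's centre, within 10 mm of the middle line, tilted less than 3.4 degrees, at ledge height and at rest (value of joint tab above 0.008 m and y of cover in the frame of filter_box between 0.122 and 0.165 m and x of cover in the frame of filter_box between -0.01 and 0.01 m and height (world z) of cover between 0.044 and 0.053 m and angle between cover's own z axis and vertical below 0.06 rad and linear speed of cover below 0.02 m/s); the robot touches nothing.
It fails at once if the cover is lifted more than 12 mm above its seat (height (world z) of cover above 0.062 m).
It fails at once if the cover is tipped by more than 14 degrees (angle between cover's own z axis and vertical above 0.25 rad).
It fails at once if the cover is forced out while the tab still holds it (value of joint tab below 0.005 m and y of cover in the frame of filter_box above 0.012 m).
It fails at once if a bystander (bottle, tape roll, cup or knife) is moved more than 15 mm or tipped over (distance of any of spray_bottle, tape_roll, clip_cup, knife from where it was at the start of the episode above 0.015 m or angle between any of spray_bottle, tape_roll, clip_cup, knife's own z axis and vertical above 0.3 rad).
It also fails if it takes over 38 s, if anything falls off the work surface, if the arm or the gripper's body presses on something with over 40 N, if the wrist force passes 120 N, or if a joint passes its speed limit or range.

## Working session

There is one attempt and no reset: what is moved stays moved. The work goes in short steps, Python scripts to look and compute and a tool call to move; the robot and the scene stay as the last step left them, time stands still between calls to the robot, and variables do not carry over. Pictures are saved under pics/ and viewed, and the job is handed in when it is done.

Besides the shell and the picture viewer there is one more tool, called by a JSON object that holds its "method" and its "body". move_arm: Moves the arm, as the interface text tells. Its arguments: {"type":"object","properties":{"motion":{"type":"array"},"jaw":{"type":"number"},"grip_force":{"type":"number"}},"required":["motion"]}

```bash
mkdir -p pics; ls; python3 - <<'E'
from workcell import *
import cv2,numpy as np
s=observe(); print(s)
for n in ["scene","top"]:
    f=grab_frame(n); cv2.imwrite(f"pics/{n}0.png",f["frame"][:,:,::-1]); print(n,f["fx"],f["fy"],f["cx"],f["cy"],np.round(f["T"],4).tolist())
    for l in ["filter_box","cover","tab_pad","spray_bottle","tape_roll","clip_cup","knife"]:
        for d in outline_of(l,n): print(l,round(d["score"],2),d["pixel"],d["pixels"].sum())
print(observe()["clock"],tips_ahead)
E
```

```text
pics
{'clock': 0.0, 'qpos': array([ 1.19480684,  0.52203026, -0.03630293,  1.60003812,  0.02120203,
        1.02106733, -0.1127615 ]), 'qd': array([-0.00219263, -0.00054967,  0.00060773,  0.00133061, -0.00018683,
        0.00031905, -0.00073206]), 'joint_efforts': array([-5.60806238e-04, -9.27126431e+01,  1.98024474e+00, -3.69932985e+01,
        1.79516687e-02,  8.23674607e-03,  6.75264482e-05]), 'position': array([ 0.18801004, -0.5957173 ,  0.25570508]), 'tool_rot': array([-3.14043859e+00,  9.63708840e-05,  3.05798449e-01]), 'force': array([-0.25221794, -0.73250807, -0.33513676]), 'moment': array([-0.03255121,  0.06731217,  0.00035246]), 'grip_width': 0.0856934759653736}
scene 440.6921403219039 440.6921403219039 249.04756542621195 195.16253084005868 [[0.7672, 0.4117, -0.4919, 1.0782], [0.6412, -0.51, 0.5734, -0.8483], [-0.0148, -0.7553, -0.6552, 0.864], [0.0, 0.0, 0.0, 1.0]]
filter_box 0.58 [298.6, 209.8] 3187
cover 0.92 [267.5, 208.7] 1139
cover 0.66 [312.3, 165.4] 351
cover 0.65 [120.7, 218.1] 2179
tab_pad 0.69 [326.7, 243.7] 694
tab_pad 0.64 [243.4, 226.6] 158
spray_bottle 0.86 [264.3, 257.4] 912
tape_roll 0.89 [208.1, 252.3] 544
tape_roll 0.34 [299.8, 210.0] 3325
clip_cup 0.87 [328.0, 244.0] 646
knife 0.66 [272.6, 187.1] 123
top 407.6486754320985 407.6486754320985 257.82349893566385 187.24001282231842 [[-0.0271, -0.9941, 0.1052, 0.3639], [-0.9989, 0.0309, 0.0353, -0.1412], [-0.0384, -0.1041, -0.9938, 1.0095], [0.0, 0.0, 0.0, 1.0]]
filter_box 0.62 [242.9, 136.2] 4809
filter_box 0.49 [355.9, 181.9] 473
cover 0.93 [278.0, 148.1] 1853
cover 0.65 [160.1, 182.6] 865
cover 0.56 [387.0, 298.5] 4055
tab_pad 0.6 [306.2, 157.8] 137
tab_pad 0.38 [333.2, 109.4] 701
tab_pad 0.19 [241.1, 137.4] 4669
spray_bottle 0.74 [336.8, 108.6] 676
tape_roll 0.84 [348.5, 174.4] 449
clip_cup 0.65 [226.4, 182.2] 529
clip_cup 0.55 [267.1, 81.6] 642
0.8 0.025
```

```bash
python3 - <<'E'
import cv2
for n in ["scene","top"]:
    i=cv2.imread(f"pics/{n}0.png"); cv2.imwrite(f"pics/{n}0b.png",cv2.resize(i,(800,600),interpolation=cv2.INTER_CUBIC))
i=cv2.imread("pics/top0.png")[70:230,150:390]; cv2.imwrite("pics/top0c.png",cv2.resize(i,None,fx=3.3,fy=3.3,interpolation=cv2.INTER_CUBIC))
E
```

```text
(no output)
```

View pics/scene0b.png

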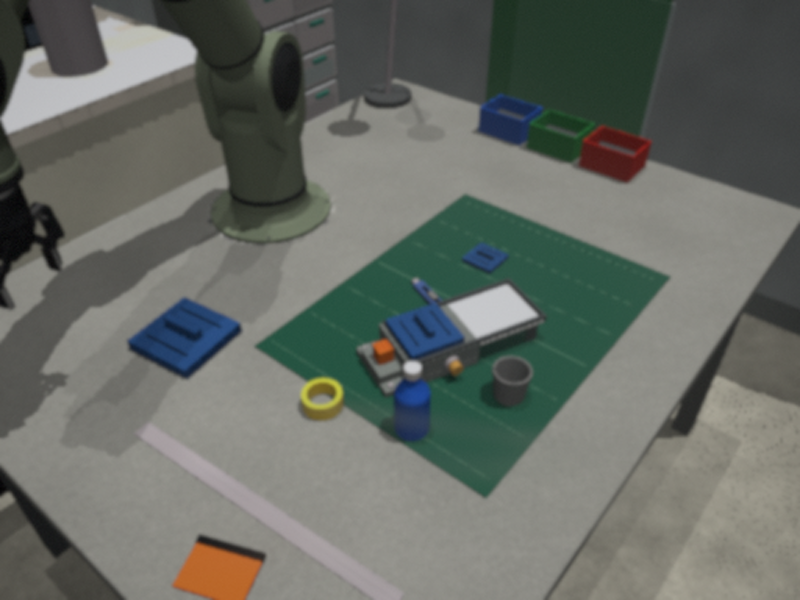

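View pics/top0b.png

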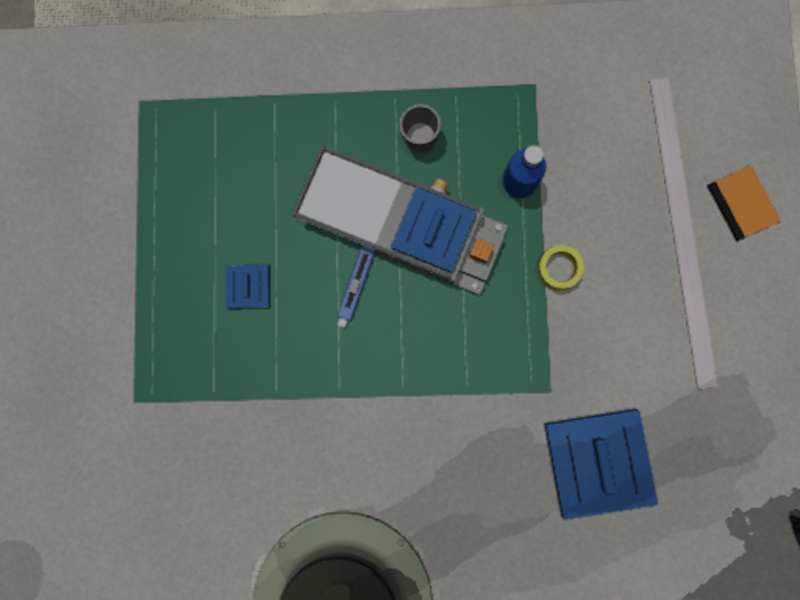

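View pics/top0c.png

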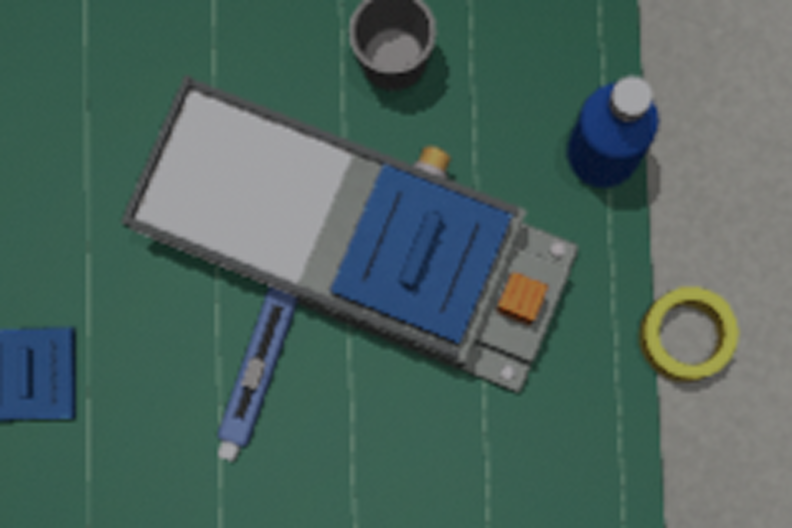

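```bash
cat > h.py <<'E'
import numpy as np,cv2
def ray(f,px):
    T=np.array(f["T"]);d=T[:3,:3]@np.array([(px[0]-f["cx"])/f["fx"],(px[1]-f["cy"])/f["fy"],1.]);return T[:3,3],d/np.linalg.norm(d)
def atz(f,px,z):
    o,d=ray(f,px);return o+d*(z-o[2])/d[2]
def tri(r1,r2):
    A=np.zeros((3,3));b=np.zeros(3)
    for o,d in (r1,r2):
        P=np.eye(3)-np.outer(d,d);A+=P;b+=P@o
    p=np.linalg.solve(A,b)
    return p,[np.linalg.norm((np.eye(3)-np.outer(d,d))@(p-o)) for o,d in (r1,r2)]
def proj(f,p):
    T=np.array(f["T"]);c=T[:3,:3].T@(np.asarray(p)-T[:3,3]);return np.array([f["fx"]*c[0]/c[2]+f["cx"],f["fy"]*c[1]/c[2]+f["cy"]])
E
python3 - <<'E'
from workcell import *
from h import *
import pickle
F={};M={}
for n in ["scene","top"]:
    F[n]=grab_frame(n)
    for l in ["cover","tab_pad","filter_box"]:
        M[n,l]=outline_of(l,n)
pickle.dump((F,M),open("d.pkl","wb"))
for n in F:
    f=F[n]
    hsv=cv2.cvtColor(f["frame"],cv2.COLOR_RGB2HSV)
    x0,y0,x1,y1=((290,140,330,185) if n=="top" else (230,215,262,240))
    m=(hsv[...,0]<18)&(hsv[...,1]>150)&(hsv[...,2]>90)
    mm=np.zeros_like(m);mm[y0:y1,x0:x1]=m[y0:y1,x0:x1]
    c=np.argwhere(mm)[:,::-1]; print(n,"orange",len(c),c.mean(0),c.min(0),c.max(0),[ (d["pixel"],round(d["score"],2)) for d in M[n,"tab_pad"]])
    k=M[n,"cover"][0]; cs,_=cv2.findContours(k["pixels"].astype(np.uint8),0,1)
    h=max(cs,key=cv2.contourArea); print(k["pixel"],cv2.minAreaRect(h)); 
    ap=cv2.approxPolyDP(h,4,True)[:,0]; print(ap.tolist())
    if n=="top":
        r=cv2.boxPoints(cv2.minAreaRect(h)); 
        for p in ap: print(p,atz(f,p,.066).round(4))
        print("box",[atz(f,p,.066).round(4).tolist() for p in r])
        print("tab",atz(f,c.mean(0),.058))
        print("stub")
E
```

```text
scene orange 135 [245.37777778 223.79259259] [239 217] [251 231] [([244.8, 226.7], 0.68), ([301.3, 209.9], 0.57)]
[311.0, 163.5] ((310.0000305175781, 165.00001525878906), (19.798988342285156, 21.21320343017578), 45.0)
[[296, 165], [314, 174], [324, 164], [307, 156]]
top orange 124 [308.15322581 159.51612903] [302 153] [314 166] [([306.9, 160.0], 0.46)]
[384.4, 298.9] ((383.74090576171875, 296.5690612792969), (63.84171676635742, 64.0284652709961), 80.78897094726562)
[[407, 262], [348, 273], [361, 332], [419, 322]]
[407 262] [ 0.2839 -0.4394  0.066 ]
[348 273] [ 0.2626 -0.3062  0.066 ]
[361 332] [ 0.1329 -0.3285  0.066 ]
[419 322] [ 0.1522 -0.4572  0.066 ]
box [[0.2689, -0.3044, 0.066], [0.2883, -0.4469, 0.066], [0.15, -0.4602, 0.066], [0.1305, -0.3201, 0.066]]
tab [ 0.52649214 -0.22769123  0.058     ]
stub
```

```bash
python3 - <<'E'
from h import *
import pickle
from scipy.optimize import least_squares
F,M=pickle.load(open("d.pkl","rb"))
for d in M["top","cover"]: print("top",d["pixel"],d["score"])
for d in M["scene","cover"]: print("scene",d["pixel"],d["score"])
def pick(n,l,p): return min(M[n,l],key=lambda d:np.hypot(d["pixel"][0]-p[0],d["pixel"][1]-p[1]))
C=pick("top","cover",(278,148)); m=C["pixels"].astype(np.uint8)
cs,_=cv2.findContours(m,0,1);h=max(cs,key=cv2.contourArea);print(cv2.minAreaRect(h));
r=cv2.boxPoints(cv2.minAreaRect(h)); w=np.array([atz(F["top"],p,.066) for p in r]);print(w.round(4).tolist(),w.mean(0),[np.linalg.norm(w[i]-w[i-1]) for i in range(4)])
C2=pick("scene","cover",(267,209))
print("tri cover",tri(ray(F["top"],C["pixel"]),ray(F["scene"],C2["pixel"])))
# fit silhouettes of the tray + tab by soft mask IoU
def hull(n,pts):
    q=np.array([proj(F[n],p) for p in pts]).astype(np.float32);im=np.zeros((384*4,512*4),np.uint8)
    cv2.fillConvexPoly(im,np.round(cv2.convexHull(q)[:,0]*4+1.5).astype(np.int32),255);return cv2.resize(im,(512,384),interpolation=cv2.INTER_AREA)/255.
def world(p,q):
    x,y,a=p;c,s=np.cos(a),np.sin(a);return [(x+c*u-s*v,y+s*u+c*v,z) for u,v,z in q]
cov=[(u,v,z) for u in(-.05,.05) for v in(-.05,.05) for z in(.05,.066)]
tab=[(u,v,z) for u in(-.014,.014) for v in(-.093,-.065) for z in(.05,.058)]
O={}
for n in F:
    hsv=cv2.cvtColor(F[n]["frame"],cv2.COLOR_RGB2HSV);mm=((hsv[...,0]<18)&(hsv[...,1]>150)&(hsv[...,2]>90))
    x0,y0,x1,y1=((290,140,330,185) if n=="top" else (230,215,262,240));k=np.zeros((384,512));k[y0:y1,x0:x1]=mm[y0:y1,x0:x1];O[n]=k
def cost(p,parts=("c","t"),cams=("top","scene")):
    e=0
    for n in cams:
        if "c" in parts: e+=np.abs(hull(n,world(p,cov))-(C if n=="top" else C2)["pixels"]).sum()
        if "t" in parts: e+=3*np.abs(hull(n,world(p,tab))-O[n]).sum()
    return e
from scipy.optimize import minimize
c0=w.mean(0); t=atz(F["top"],(308.15,159.5),.058); d=c0-t; a0=np.arctan2(d[1],d[0])-np.pi/2
print("init",c0,a0)
for cams in (("top","scene"),("top",),("scene",)):
    b=minimize(cost,[c0[0],c0[1],a0],args=(("c","t"),cams),method="Nelder-Mead",options=dict(initial_simplex=[[c0[0],c0[1],a0],[c0[0]+.006,c0[1],a0],[c0[0],c0[1]+.006,a0],[c0[0],c0[1],a0+.06]],xatol=1e-5,fatol=.01))
    print(cams,b.x.round(4),b.fun)
    if len(cams)==2: P=b.x
pickle.dump(P,open("box.pkl","wb"))
box=[[(-.06,206e-3,.0485),(.06,.206,.0485),(.06,-.058,.05),(-.06,-.058,.05)],[(-.05,.05,.066),(.05,.05,.066),(.05,-.05,.066),(-.05,-.05,.066)],[(-.014,-.093,.058),(.014,-.093,.058),(.014,-.065,.058),(-.014,-.065,.058)],[(.053,0,.056),(.053,.2,.056)]]
for n,(x0,y0,x1,y1) in dict(top=(170,80,350,200),scene=(215,160,365,265)).items():
    s=4;im=cv2.resize(F[n]["frame"][y0:y1,x0:x1,::-1],None,fx=s,fy=s,interpolation=cv2.INTER_CUBIC)
    for q in box:
        z=np.array([(proj(F[n],v)-(x0,y0)+.5)*s for v in world(P,q)]).astype(int);cv2.polylines(im,[z],len(q)>2,(0,255,255),1)
    cv2.imwrite(f"pics/fit_{n}.png",im)
E
```

```text
top [384.4, 298.9] 0.94
top [277.7, 146.0] 0.83
top [159.4, 182.2] 0.7
top [241.3, 135.6] 0.7
scene [311.0, 163.5] 0.89
scene [119.2, 218.6] 0.59
scene [271.0, 210.2] 0.57
((276.68963623046875, 146.77586364746094), (42.70992660522461, 42.89562225341797), 21.801406860351562)
[[0.5316, -0.0885, 0.066], [0.6259, -0.1287, 0.066], [0.5842, -0.2207, 0.066], [0.4911, -0.1801, 0.066]] [ 0.55818137 -0.15450738  0.066     ] [np.float64(0.1001301711493317), np.float64(0.10245240807271966), np.float64(0.10102666319109227), np.float64(0.10163387219761517)]
tri cover (array([ 0.56078807, -0.15685507,  0.06183584]), [np.float64(0.00035409893398756053), np.float64(0.0003540989339875134)])
init [ 0.55818137 -0.15450738  0.066     ] -0.40821911620758433
('top', 'scene') [ 0.5598 -0.156  -0.4094] 420.78431372549016
('top',) [ 0.559  -0.1549 -0.4117] 140.9686274509804
('scene',) [ 0.5626 -0.1571 -0.3777] 175.01960784313724
```

View pics/fit_top.png

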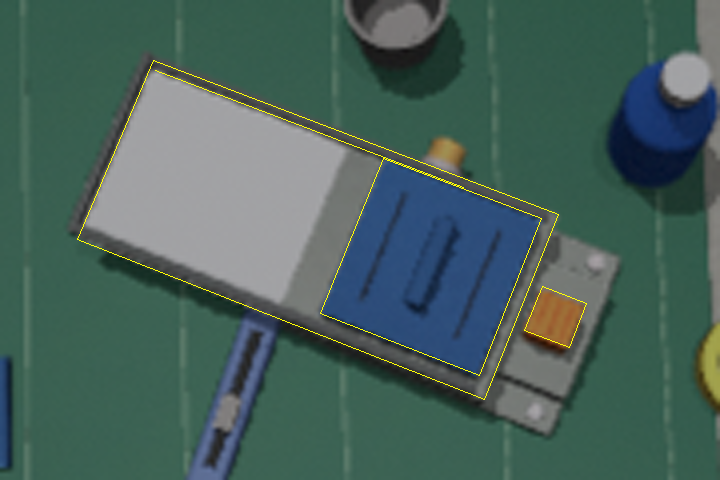

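View pics/fit_scene.png

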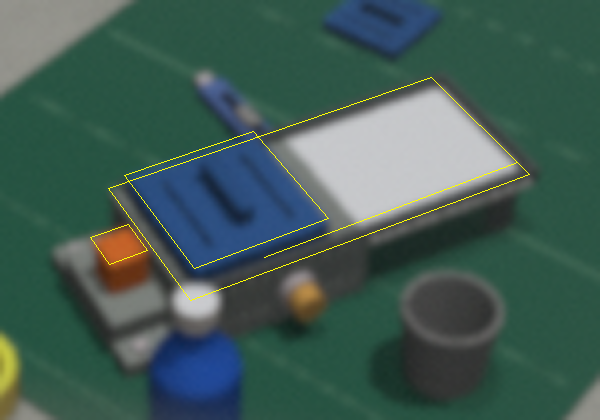

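{"method": "move_arm", "body": {"motion": [[[34,37,-5],[0,0,0.086]],[[68,74,-10],[0,0,0.172]],[[102,110,-15],[0,0,0.258]],[[136,147,-20],[0,0,0.342]],[[170,184,-25],[0,0,0.428]],[[204,221,-30],[0,0,0.514]],[[238,258,-35],[0,0,0.6]],[[272,294,-40],[0,0,0.685]],[[306,331,-45],[0,0,0.77]],[[340,368,-50],[0,0,0.856]],[[340,368,-50],[0,0,0.856]],[[340,368,-50],[0,0,0.856]]], "jaw": 0, "grip_force": 20}}

```text
clock: 2.7
position: [0.5278, -0.2284, 0.2062]
tool_rot: [-3.141, 0.0, 1.161]
force: [-0.6, 0.1, -0.7]
grip_width: -0.0001
```

```bash
python3 - <<'E'
from workcell import *
from h import *
import pickle
from scipy.spatial.transform import Rotation as R
s=observe(); f=grab_frame("wrist"); t=outline_of("tab_pad","wrist"); c=outline_of("cover","wrist")
T=np.eye(4);T[:3,:3]=R.from_euler("xyz",s["tool_rot"]).as_matrix();T[:3,3]=s["position"];f["T"]=T@np.array(f["mount"])
pickle.dump((f,s,t,c),open("w.pkl","wb"))
print(np.round(f["mount"],3).tolist(),[(d["pixel"],round(d["score"],2)) for d in t],[(d["pixel"],round(d["score"],2)) for d in c])
P=pickle.load(open("box.pkl","rb"))
def world(p,q):
    x,y,a=p;c,s=np.cos(a),np.sin(a);return [(x+c*u-s*v,y+s*u+c*v,z) for u,v,z in q]
im=cv2.cvtColor(f["frame"],cv2.COLOR_RGB2BGR);cv2.imwrite("pics/w1.png",im)
im=cv2.resize(im,None,fx=1.56,fy=1.56)
box=[[(-.053,206e-3,.0485),(.053,.206,.0485),(.06,-.058,.05),(-.06,-.058,.05)],[(-.05,.05,.066),(.05,.05,.066),(.05,-.05,.066),(-.05,-.05,.066)],[(-.014,-.093,.058),(.014,-.093,.058),(.014,-.065,.058),(-.014,-.065,.058)]]
for q in box:
    z=np.array([(proj(f,v)+.5)*1.56 for v in world(P,q)]).astype(int);cv2.polylines(im,[z],True,(0,255,255),1)
cv2.imwrite("pics/w1f.png",im)
E
```

```text
[[0.0, -0.959, -0.282, 0.071], [1.0, 0.0, 0.0, 0.001], [-0.0, -0.282, 0.959, -0.117], [0.0, 0.0, 0.0, 1.0]] [([257.6, 175.2], 0.55)] [([256.8, 81.1], 0.58)]
```

View pics/w1f.png

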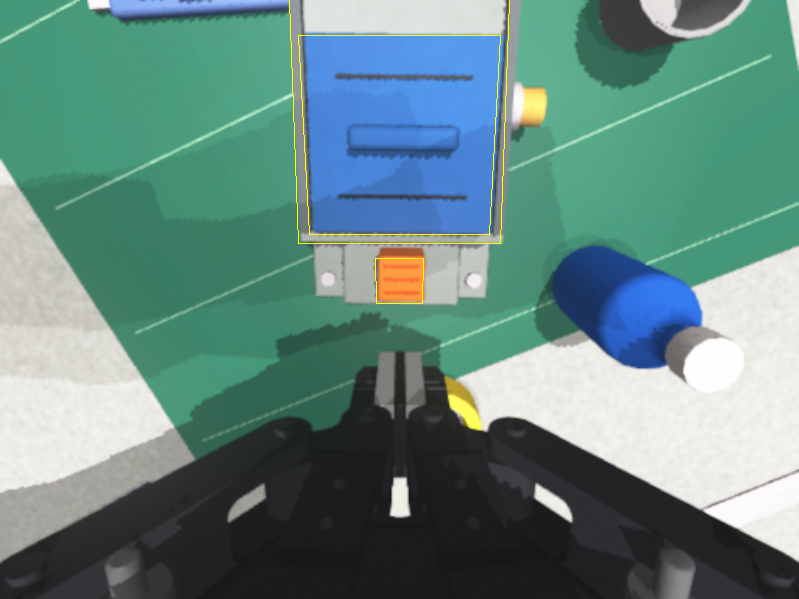

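{"method": "move_arm", "body": {"motion": [[[0,0,-30],[0,0,0]],[[0,0,-65],[0,0,0]],[[0,0,-95],[0,0,0]],[[0,0,-110],[0,0,0]],[[0,0,-118],[0,0,0]],[[0,0,-121],[0,0,0]],[[0,0,-124],[0,0,0]],[[0,0,-127],[0,0,0]],[[0,0,-127],[0,0,0]]]}}

```text
clock: 3.98
position: [0.5284, -0.2282, 0.0795]
tool_rot: [3.141, -0.0, 1.162]
force: [-0.1, -1.5, 1.0]
grip_width: -0.0002
```

{"method": "move_arm", "body": {"motion": [[[0,0,-2],[0,0,0]],[[0,0,-4],[0,0,0]]]}}

```text
clock: 4.22
position: [0.5284, -0.2282, 0.0754]
tool_rot: [3.141, 0.0, 1.162]
force: [1.4, -1.1, 3.8]
grip_width: 0.0005
```

```bash
python3 - <<'E'
from workcell import *
import cv2
print(observe()["force"])
f=grab_frame("wrist");cv2.imwrite("pics/w2.png",f["frame"][:,:,::-1])
f=grab_frame("scene");cv2.imwrite("pics/s2.png",cv2.resize(f["frame"][160:290,180:360,::-1],None,fx=4,fy=4,interpolation=cv2.INTER_CUBIC))
E
```

```text
[ 1.36127302 -1.10079601  3.78277393]
```

View pics/w2.png

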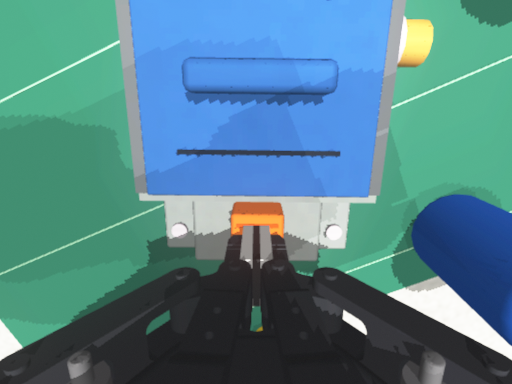

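View pics/s2.png

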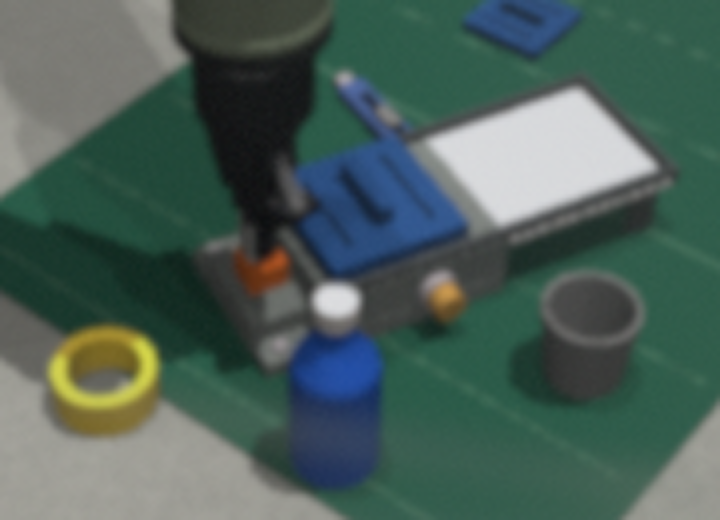

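{"method": "move_arm", "body": {"motion": [[[0,0,-1.5],[0,0,0]],[[0,0,-3],[0,0,0]],[[0,0,-3],[0,0,0]]]}}

```text
clock: 4.7
position: [0.5283, -0.2281, 0.0727]
tool_rot: [3.141, 0.0, 1.162]
force: [-0.7, -0.2, 12.3]
grip_width: 0.0001
```

{"method": "move_arm", "body": {"motion": [[[0,0,-1.5],[0,0,0]],[[0,0,-1.5],[0,0,0]]]}}

```text
clock: 4.95
position: [0.5284, -0.2284, 0.0721]
tool_rot: [3.141, 0.001, 1.161]
force: [-6.3, -0.5, 30.9]
grip_width: -0.0
```

{"method": "move_arm", "body": {"motion": [[[0,0,3],[0,0,0]],[[0,0,7.5],[0,0,0]],[[2,4.6,8],[0,0,0]],[[4,9.2,8],[0,0,0]],[[6,13.8,8],[0,0,0]],[[8,18.3,8],[0,0,0]],[[11.9,27.5,8],[0,0,0]],[[15.9,36.7,8],[0,0,0]],[[19.9,45.9,8],[0,0,0]]]}}

```text
clock: 6.08
position: [0.5484, -0.1812, 0.0788]
tool_rot: [-3.142, -0.0, 1.162]
force: [-0.2, 0.3, 0.2]
grip_width: 0.0002
```

```bash
python3 - <<'E'
from workcell import *
import cv2
f=grab_frame("wrist");cv2.imwrite("pics/w3.png",f["frame"][:,:,::-1])
f=grab_frame("top");cv2.imwrite("pics/t3.png",cv2.resize(f["frame"][80:210,170:350,::-1],None,fx=4,fy=4,interpolation=cv2.INTER_CUBIC))
E
```

```text
(no output)
```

View pics/w3.png

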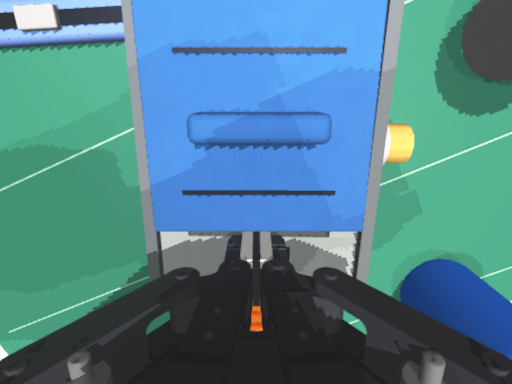

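View pics/t3.png

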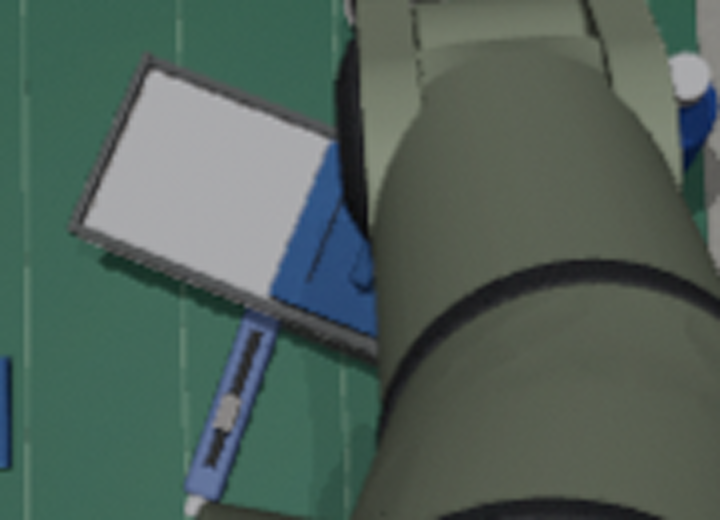

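{"method": "move_arm", "body": {"motion": [[[4,9.2,0],[0,0,0]],[[8,18.3,0],[0,0,0]],[[12,27.5,0],[0,0,0]],[[16,36.7,0],[0,0,0]],[[20,45.9,0],[0,0,0]],[[24,55,0],[0,0,0]],[[28,64.2,0],[0,0,0]],[[32,73.4,0],[0,0,0]],[[36,82.5,0],[0,0,0]],[[39.2,90,0],[0,0,0]],[[41.4,95,0],[0,0,0]],[[42.4,97.3,0],[0,0,0]]]}}

```text
clock: 7.68
position: [0.5905, -0.0846, 0.0788]
tool_rot: [-3.142, 0.0, 1.162]
force: [-0.6, -0.8, 0.2]
grip_width: -0.0
```

```bash
python3 - <<'E'
from workcell import *
import cv2
f=grab_frame("wrist");cv2.imwrite("pics/w4.png",f["frame"][:,:,::-1])
E
```

```text
(no output)
```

View pics/w4.png

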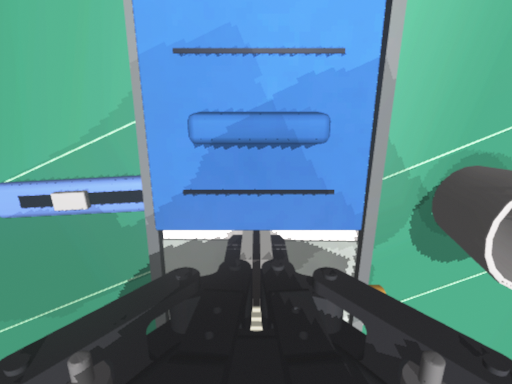

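{"method": "move_arm", "body": {"motion": [[[-2,-4.6,0],[0,0,0]],[[-6,-13.8,0],[0,0,0]],[[-8,-18,10],[0,0,0]],[[-8,-18,40],[0,0,0]],[[-8,-18,80],[0,0,0]],[[-8,-18,130],[0,0,0]],[[-40,-50,150],[0,0,0]],[[-80,-95,165],[0,0,0]],[[-120,-140,175],[0,0,0]],[[-160,-185,175],[0,0,0]],[[-195,-225,175],[0,0,0]],[[-215,-250,175],[0,0,0]]]}}

```text
clock: 9.22
position: [0.373, -0.3369, 0.2547]
tool_rot: [3.141, 0.001, 1.159]
force: [0.3, 0.6, 0.9]
grip_width: -0.0003
```

```bash
python3 - <<'E'
from workcell import *
from h import *
import pickle
F={};C={}
for n in ("top","scene"):
    F[n]=grab_frame(n);C[n]=outline_of("cover",n)
P=pickle.load(open("box.pkl","rb"));P=[.5598,-.156,-.409]
def world(p,q):
    x,y,a=p;c,s=np.cos(a),np.sin(a);return [(x+c*u-s*v,y+s*u+c*v,z) for u,v,z in q]
Y=.1387
box=[[(u,v+Y,.0645) for u,v in((-.05,.05),(.05,.05),(.05,-.05),(-.05,-.05))],[(-.014,-.093,.048),(.014,-.093,.048),(.014,-.065,.048),(-.014,-.065,.048)],[(-.053,.075,.049),(.053,.075,.049)]]
for n,(x0,y0,x1,y1) in dict(top=(170,80,350,200),scene=(215,160,365,265)).items():
    s=4;im=cv2.resize(F[n]["frame"][y0:y1,x0:x1,::-1],None,fx=s,fy=s,interpolation=cv2.INTER_CUBIC)
    for q in box:
        z=np.array([(proj(F[n],v)-(x0,y0)+.5)*s for v in world(P,q)]).astype(int);cv2.polylines(im,[z],len(q)>2,(0,255,255),1)
    cv2.imwrite(f"pics/end_{n}.png",im)
for d in C["top"]:
    p=atz(F["top"],d["pixel"],.0645); e=p-np.array([P[0],P[1],0]);c,s=np.cos(P[2]),np.sin(P[2])
    h=max(cv2.findContours(d["pixels"].astype(np.uint8),0,1)[0],key=cv2.contourArea); r=cv2.minAreaRect(h);q=atz(F["top"],r[0],.0645)-np.array([P[0],P[1],0])
    print(d["score"],d["pixel"],"box xy",c*e[0]+s*e[1],-s*e[0]+c*e[1],"rect",c*q[0]+s*q[1],-s*q[0]+c*q[1])
print(observe()["position"],observe()["force"],observe()["clock"])
E
```

```text
0.84 [368.9, 297.4] box xy -0.2459330917749028 -0.3184425061672669 rect -0.24681620334400267 -0.32297491027847247
0.82 [225.3, 125.5] box xy 0.0011768953324277215 0.13317861014252771 rect -0.0026231551265306838 0.13692781297094694
0.75 [157.8, 181.5] box xy -0.18170882706738556 0.23073222428263201 rect -0.1858932751321895 0.22840618659780743
[ 0.37518292 -0.33497274  0.25434099] [-0.25460367  0.48227458  0.37701093] 9.425
```

View pics/end_top.png

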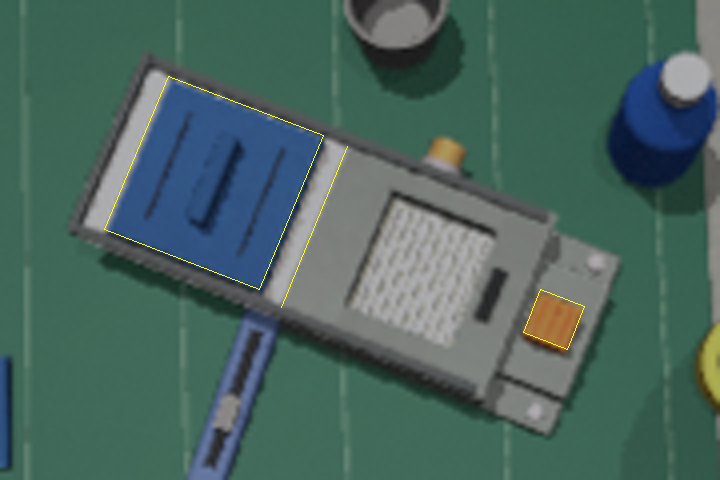

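View pics/end_scene.png

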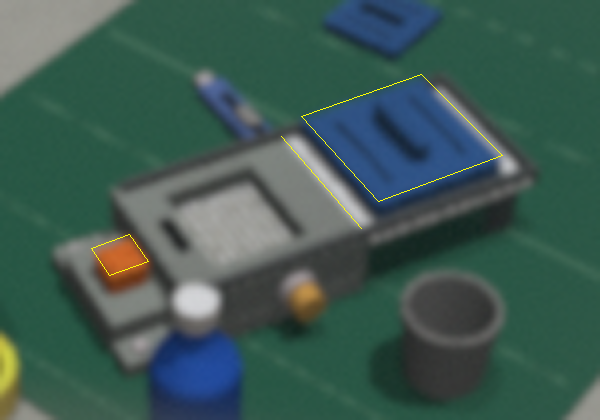

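```bash
python3 -c "
from workcell import *
print(job_done(), observe()['clock'])"
```

```text
the job is handed in; nothing more can be done
the job is handed in; nothing more can be done
```

I pressed the orange tab fully in and pushed the blue cover along the guides onto the metal ledge, then backed the arm away and handed the job in at about 9.4 s.

- **Tab:** I pressed with closed fingers until the force rose to 31 N at a tip height of about 47 mm. That is the hard stop, close to the 48 mm given. The hook then let the cover pass, and the tab still looked down in the last scene and top pictures.
- **Cover:** It lies flat on the ledge, clear of the end stop and in from both guides. The finger position puts its centre at about y = 139 mm. The top-camera outline gives 133 to 137 mm, with x within ±3 mm, so both are inside the 122 to 165 mm range.
- **Bystanders:** The bottle, cup and knife showed no movement in the last pictures. The tape roll is only partly in the last frames, but the arm never came near it at table height.
- **Disagreement:** The scene camera alone gave a box yaw of -0.378 rad, against -0.41 rad from the top camera and the joint fit. I used -0.409 rad, and the wrist picture agreed with that to within about 1 to 2 mm.

I did not measure the cover's final height or tilt directly. "Flat" rests on how well the drawn outline matched it in two views.

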